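Sleeve on the jig, curing lamp held over it

TASK

On the assembly desk, slide the orange sleeve fully down over the steel pin of the aluminium jig. Then lift the hand-held curing lamp by its grip, carry it over the blue organiser, and finish holding it still and upright, its face centred over the sleeve and about 10 mm above the sleeve's top, never letting the lamp touch the sleeve, the jig or the organiser; the program ends with the lamp still in the gripper. Leave the organiser, spool, phone and screwdriver where they are.

Things in the scene. Friction and masses are not known exactly. Their poses are not given: they have to be found in the camera images.
- sleeve_mid (a point): centre of the loose orange plastic sleeve (half-way up its axis, z along the axis): a round tube 36 mm outside, 23 mm bore, 50 mm tall, 40 g or so; it starts standing upright on the green mat, the lamp about 120 mm away
- sleeve_top (a point): centre of the sleeve's upper rim, 25 mm above sleeve_mid
- sleeve: the same sleeve; origin at the centre of its underside, z up its axis
- lamp_mid (a point): centre of the loose curing lamp, half-way up (z up along its axis). The lamp is 110 mm tall, about 160 g, and starts standing on its face on the green mat: a black round head 50 mm across from 0 to 22 mm above the face (violet band), tapering to an aluminium round grip 30 mm across from 34 to 105 mm, with a blue button 16 mm across on the very top
- lamp_face (a point): centre of the lamp's flat round underside (its shining face, 50 mm across), 55 mm below lamp_mid; z points up into the lamp
- lamp: the same lamp; origin at the centre of its face
- jig_seat (a point): foot of the jig's pin, on the upper side of the jig's plate. The jig is fixed: an aluminium plate 120 x 120 x 20 mm on the desk, with an upright steel pin 20 mm in diameter, standing 46 mm above the plate, its last 4 mm chamfered. The fully seated sleeve rests on the plate, its top 50 mm above this point
- jig: the jig; origin under the centre of its plate, on the desk, 20 mm below jig_seat
- mat: fixed green mat 220 (x) x 120 (y) x 4 mm, origin under its centre; sleeve and lamp start on it, one near either end of its x axis. Mat and jig lie on opposite sides of the organiser, either way round
- organiser: loose blue open parts organiser with small parts in it, 300 (x, away from the robot) x 90 (y) x 100 mm tall, 1.3 kg, origin under its centre; stands between mat and jig
- spool: loose filament spool (grey flanges, orange filament) lying flat, 100 mm across, 40 mm tall, origin under its centre; leave alone
- phone: loose black phone lying flat, 72 x 150 x 9 mm, origin under its centre; leave alone
- screwdriver: loose screwdriver with a red handle, 200 mm long (x towards its tip), 26 mm thick at the handle, lying on the desk beyond the work, origin on the desk under the middle of its length; leave alone
There are look-alikes about, which are no part of the job. What is meant by the sleeve is not yellow, and is the larger of those in its own colour.

How it is judged (in metres and radians):
On the way, in this order (a step that is already met when the one before it is completed fails the run):
1. the sleeve is fully down on the pin (horizontal distance between sleeve_mid and jig_seat below 0.004 m and z of sleeve_mid in the frame of jig_seat between 0.021 and 0.0285 m and angle between sleeve_mid's own z axis and vertical below 0.09 rad), for 0.3 s.
2. the lamp is carried across above the organiser, its face higher than the organiser's rim (all of step 1 and z of lamp_face in the frame of organiser above 0.1 m and y of lamp_face in the frame of organiser between -0.045 and 0.045 m), for 0.02 s.
3. the lamp hovers over the seated sleeve (all of step 1 and horizontal distance between lamp_face and sleeve_top below 0.007 m and z of lamp_face in the frame of sleeve_top between 0.004 and 0.016 m and angle between lamp_face's own z axis and vertical below 0.12 rad and linear speed of lamp below 0.015 m/s and contact force between the fingers and lamp above 2 N and contact force between lamp and sleeve below 0.1 N and contact force between lamp and jig below 0.1 N and contact force between lamp and organiser below 0.1 N and contact force between lamp and mat below 0.1 N), for 0.3 s.
At the end, for the whole second after the job is handed in: The sleeve is on the pin and fully down (within 3.5 mm of the plate, within 4 mm of the pin's axis, upright); the gripper holds the lamp still, upright within 7 degrees, its face 4 to 16 mm above the sleeve's top and centred on it within 7 mm, touching nothing but the gripper (all of step 3); the arm keeps its last pose, push and grip.
It fails at once if the lamp touched the sleeve, the jig or the organiser (contact force between lamp and sleeve above 0.5 N or contact force between lamp and jig above 0.5 N or contact force between lamp and organiser above 0.5 N).
It fails at once if a bystander was moved by more than 15 mm or the organiser tipped (distance of any of organiser, spool, phone, screwdriver from where it was at the start of the episode above 0.015 m or angle between organiser's own z axis and vertical above 0.15 rad).
It also fails if it takes over 72 s, if anything falls off the work surface, if the arm or the gripper's body presses on something with over 40 N, if the wrist force passes 120 N, or if a joint passes its speed limit or range.

ROBOT

A 6-joint arm with a two-finger parallel gripper is mounted at the origin on the work surface. World frame = base frame: x ahead of the robot, y to its left, z up, the work surface at z = 0. Lengths are in m, angles in degrees, forces in N, time in s.
With the tool pointing down it reaches from about 0.35 to 0.875 m from the base axis. Payload 4.2 kg.
Tool frame: the origin (TCP) lies between the finger pads; the fingertips stand 8 mm ahead of it and the grasp point (between the pads) lies 11 mm behind it; x points along the fingers, y is the direction in which the jaws open and shut, and the axes are right-handed (so a half turn about x gives the same grasp; the last joint's range is limited). The gripper opens to 87 mm and grips with 3 to 60 N. Pads are 19 mm wide; open, the fingers measure 117 mm over their backs; the gripper's body (75 mm by 190 mm) begins 51 mm behind the grasp point.
Start: joints at [90.791, 22.042, 0.453, 0, -68.411, -14.817], TCP at [0.151, 0.606, 0.192] pointing down, gripper open.
Joint ranges: [-179.83, 179.83], [-69.29, 118.12], [-61.27, 80.66], [-181.25, 117.63], [-171.15, -9.14], [-177.46, 177.46]. Speed limits (degrees/s): [159.86, 159.86, 180, 180, 180, 180].

INTERFACE

Orientations are given as a 3x3 rotation matrix whose columns are the frame's x, y, z axes.
In Python, from station import r gives the robot as it stands. The module is installed in compiled form; this text tells all that it offers.
- The arm moves only by the tool move_arm, never from a script. Its argument "increments" is one flat list of numbers, 7 for each row, row after row: the turn, a rotation vector about the tool's x, y, z in degrees, then the shift along the tool's x, y, z in m, then the finger opening in m, from 0 to 0.087. A call has 1 to 12 rows; each row is the pose to reach, as a shift and turn from the pose commanded when the call began, along the tool's axes at that moment; what a row does not reach only later rows make up. A row lasts 1/12 s, in which the tool goes at most 41.7 mm and 7.16 degrees, less where a joint would pass 70% of its speed; a pose out of reach is approached as far as the arm can. A call with a gripper value outside its range is refused whole. The fingers move at their own pace and stop on an object; the grip force is fixed at half the most. Time passes only in rows, so rows that repeat a pose let the fingers close. It gives the time, the measured TCP pose, the force and the opening at its end, in the units of the state.
- r.sense(): the state, without advancing time (a new reading comes with each control period).
- r.capture(name): name is "scene" or "top"; returns the picture (420x560x3 uint8, red, green, blue); there is no depth.
- r.calibration(name): a dict with "fx", "fy", "cx", "cy" (pixels), "rvec" (rotation vector, rad) and "tvec" (3), from world to camera coordinates, as OpenCV has them. Camera axes: x right, y down, z forward; pixel columns grow to the right and rows downward; lengths in m; the calibration is good to about 2 mm. A picture is of the moment at which its call begins. calibration takes no time and is no camera call.
- r.finish_job(): hands the job in, once; it reports no verdict.
The state is a dict: "time_s": time; "joints": joint angles; "joint_velocities": joint speeds; "effort": joint torques, N m; "tcp_pos": TCP position; "ee_rot": TCP orientation; "wrist_force": force on the tool from outside, world axes, zero at the start; "moment": the same for the moment, N m; "gripper_width": opening from 0.0 (shut) to 1.0 (fully open).
Only numpy, scipy, OpenCV 4.12 (cv2) and the standard library are available. Lean on these libraries where they do the work, as an engineer would, in place of code of your own. Each camera call takes 0.05 s, during which the arm holds its last target.

## Working session

There is one attempt and no reset: what is moved stays moved. The work goes in short steps, Python scripts to look and compute and a tool call to move; the robot and the scene stay as the last step left them, time stands still between calls to the robot, and variables do not carry over. Pictures are saved under pics/ and viewed, and the job is handed in when it is done.

Besides the shell and the picture viewer there is one more tool, called after "Request:" as name(argument=value, ...) on one line, values as JSON. move_arm: Moves the arm, as the interface text tells. Its arguments: {"type":"object","properties":{"increments":{"type":"array","items":{"type":"number"}}},"required":["increments"]}

```bash
mkdir -p pics
python3 - <<'E'
from station import r
import cv2
s=r.sense(); print({k:(v if not hasattr(v,'round') else v) for k,v in s.items()})
for n in("scene","top"):
    im=r.capture(n); cv2.imwrite(f"pics/{n}0.png",cv2.cvtColor(im,cv2.COLOR_RGB2BGR)); print(n,r.calibration(n))
E
```

```text
{'time_s': 0.0, 'joints': array([ 9.07912996e+01,  2.20923344e+01,  3.80440335e-01, -2.76224239e-02,
       -6.84112659e+01, -1.48163448e+01]), 'joint_velocities': array([-0.05730479,  0.04945432, -0.01891738,  0.02971445, -0.0055984 ,
        0.0436081 ]), 'effort': array([-6.31109397e-04, -3.90661168e+01,  1.87400687e+01,  4.21973169e+00,
        1.09671257e-02, -1.99555925e-04]), 'tcp_pos': array([0.15129803, 0.60572924, 0.19095116]), 'ee_rot': array([[-4.18554050e-04, -2.42518111e-01, -9.70146788e-01],
       [-2.15549061e-03, -9.70144401e-01,  2.42518444e-01],
       [-9.99997589e-01,  2.19264937e-03, -1.16687644e-04]]), 'wrist_force': array([0.85828605, 0.50403774, 0.13547974]), 'moment': array([-0.06015271, -0.00269294, -0.02533841]), 'gripper_width': 0.9999442650325048}
scene {'fx': 503.01054173311024, 'fy': 503.01054173311024, 'cx': 279.10448827598253, 'cy': 210.67555957988506, 'rvec': array([ 0.79374206,  2.73154791, -0.87048767]), 'tvec': array([ 0.49684741, -0.25274695,  1.34816521])}
top {'fx': 466.1056514963064, 'fy': 466.1056514963064, 'cx': 278.8721646082227, 'cy': 212.194150431055, 'rvec': array([ 2.12062267, -2.17452632,  0.15275667]), 'tvec': array([0.04758103, 0.58590999, 1.02904324])}
```

View pics/scene0.png

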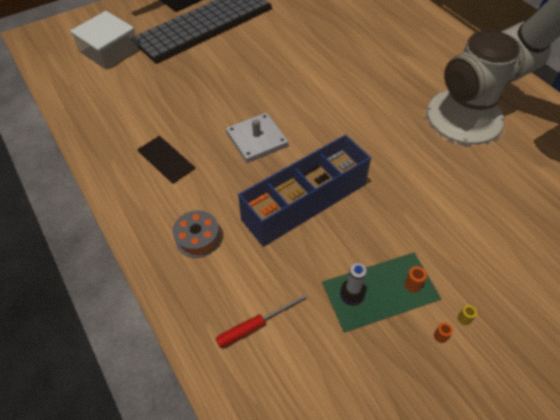

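View pics/top0.png

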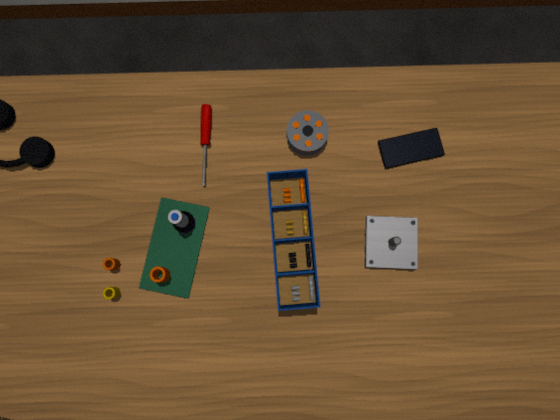

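The sleeve candidates in the top view are the larger orange ring (158,275) on the mat, a small orange ring (110,264) and a yellow ring (110,293). In the scene view they are at (417,278), (444,331) and (468,314). I choose the larger orange one on the mat and will check it in a close crop.

```bash
cat > h.py <<'E'
import numpy as np, cv2
from station import r
def cal(n):
    c=r.calibration(n); K=np.array([[c['fx'],0,c['cx']],[0,c['fy'],c['cy']],[0,0,1.]])
    return K,np.array(c['rvec'],float),np.array(c['tvec'],float)
def ray(n,uv):
    K,rv,t=cal(n); R=cv2.Rodrigues(rv)[0]
    d=R.T@np.linalg.solve(K,np.array([uv[0],uv[1],1.])); return -R.T@t,d/np.linalg.norm(d)
def plane(n,uv,z):
    o,d=ray(n,uv); return o+d*(z-o[2])/d[2]
def proj(n,P):
    K,rv,t=cal(n); return cv2.projectPoints(np.array(P,float).reshape(-1,3),rv,t,K,None)[0].reshape(-1,2)
def tri(ua,ub):
    A=np.zeros((3,3));b=np.zeros(3);L=[]
    for n,u in(("scene",ua),("top",ub)):
        o,d=ray(n,u);M=np.eye(3)-np.outer(d,d);A+=M;b+=M@o;L.append((o,M))
    p=np.linalg.solve(A,b); return p,[float(np.linalg.norm(M@(p-o))) for o,M in L]
def planemany(n,pts,z): return np.array([plane(n,p,z)[:2] for p in pts])
def mask(im,lo,hi):
    return cv2.inRange(cv2.cvtColor(im,cv2.COLOR_RGB2HSV),lo,hi)
def save(im,name,box=None,k=1):
    if box: x0,y0,x1,y1=box; im=im[y0:y1,x0:x1]
    if k!=1: im=cv2.resize(im,None,fx=k,fy=k,interpolation=cv2.INTER_CUBIC)
    cv2.imwrite("pics/"+name,cv2.cvtColor(im,cv2.COLOR_RGB2BGR))
E
python3 - <<'E'
from h import *
S=cv2.cvtColor(cv2.imread("pics/scene0.png"),cv2.COLOR_BGR2RGB);T=cv2.cvtColor(cv2.imread("pics/top0.png"),cv2.COLOR_BGR2RGB)
a=lambda im,x,y:cv2.resize(im[y:y+60,x:x+80],None,fx=5,fy=5,interpolation=cv2.INTER_CUBIC)
save(np.vstack([np.hstack([a(S,380,255),a(S,225,100)]),np.hstack([a(T,130,240),a(T,360,212)])]),"crop1.png")
for n,im in(("scene",S),("top",T)):
    print(n)
    for nm,lo,hi in(("orange",(3,150,90),(16,255,255)),("yellow",(22,150,90),(32,255,255)),("blue",(105,120,80),(125,255,255)),("red",(172,150,80),(180,255,255))):
        m=mask(im,lo,hi); cs=cv2.findContours(m,cv2.RETR_EXTERNAL,cv2.CHAIN_APPROX_NONE)[0]
        print(nm,[(cv2.boundingRect(c),int(cv2.contourArea(c))) for c in cs if cv2.contourArea(c)>25])
for n,u in(("top",(158,275)),("top",(110,264)),("top",(110,293))): print(plane(n,u,.04))
print(plane("top",(396,240),.066),plane("scene",(256,122),.066),plane("scene",(417,272),.054),plane("top",(175,217),.114),plane("scene",(358,271),.114))
E
```

```text
scene
orange [((433, 321, 21, 22), 291), ((215, 314, 48, 34), 94), ((406, 266, 21, 25), 327), ((191, 238, 8, 6), 26), ((260, 202, 18, 14), 129), ((249, 193, 20, 13), 93)]
yellow [((459, 306, 17, 18), 173)]
blue [((355, 266, 7, 7), 27)]
red []
top
orange [((150, 266, 16, 17), 181), ((102, 257, 14, 14), 127), ((283, 187, 9, 17), 105), ((299, 179, 7, 23), 92)]
yellow [((103, 287, 12, 13), 104)]
blue [((171, 213, 7, 7), 29), ((267, 169, 53, 142), 5482)]
red []
[0.45080559 0.30934078 0.04      ]
[0.47824787 0.41843526 0.04      ]
[0.41339646 0.41672971 0.04      ]
[ 0.51440775 -0.22601755  0.066     ] [ 0.51410997 -0.22348684  0.066     ] [0.45157567 0.30502134 0.054     ] [0.57180984 0.25528868 0.114     ] [0.57695481 0.26118305 0.114     ]
```

View pics/crop1.png

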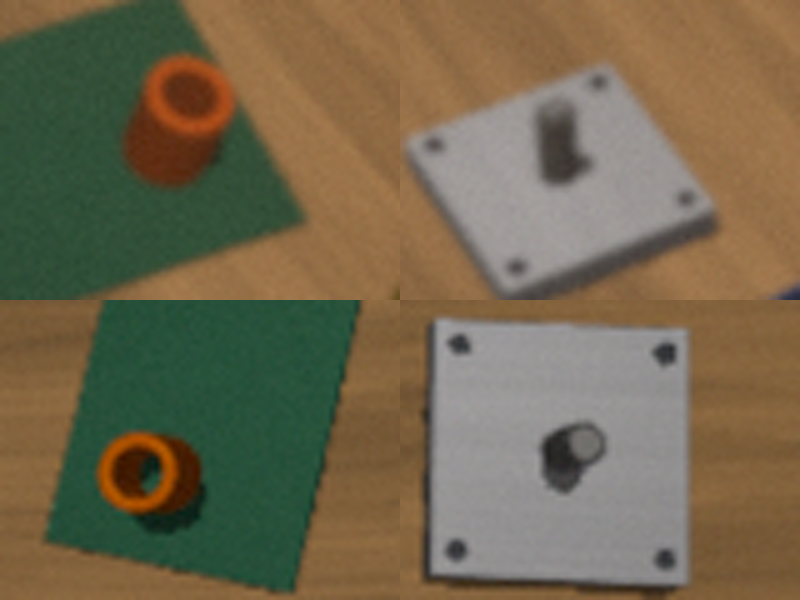

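The crop shows the sleeve standing at the end of the mat: the rim is centred near scene (417.6,273.6) and top (157.2,274.2). The pin tip is near top (397,240) and scene (256,121). Next I measure these more accurately.

Run:
```python
from h import *
S=cv2.cvtColor(cv2.imread("pics/scene0.png"),cv2.COLOR_BGR2RGB);T=cv2.cvtColor(cv2.imread("pics/top0.png"),cv2.COLOR_BGR2RGB)
def biggest(m,near):
    best=None
    for c in cv2.findContours(m,cv2.RETR_EXTERNAL,cv2.CHAIN_APPROX_NONE)[0]:
        if cv2.contourArea(c)>15 and cv2.pointPolygonTest(c,near,True)>-6:
            if best is None or cv2.contourArea(c)>cv2.contourArea(best): best=c
    return best
def circ(P):
    A=np.c_[2*P,np.ones(len(P))]; s=np.linalg.lstsq(A,(P**2).sum(1),rcond=None)[0]; return s[:2],np.sqrt(s[2]+s[:2]@s[:2])
# plate
for n,im,near in(("top",T,(375.,255.)),("scene",S,(250.,145.))):
    hsv=cv2.cvtColor(im,cv2.COLOR_RGB2HSV); m=((hsv[...,1]<70)&(hsv[...,2]>95)).astype(np.uint8)*255
    c=biggest(m,near); h=cv2.convexHull(c)
    P=planemany(n,h.reshape(-1,2),.02).astype(np.float32); (cx,cy),(w,hh),a=cv2.minAreaRect(P); print(n,"plate",cx,cy,w,hh,a)
# screws
for n,im,pts in(("top",T,[(459,343),(665,353),(456,550),(665,559)]),("scene",S,[(433,145),(599,81),(685,199),(516,267)])):
    q=[((360+(x-400)/5-.4,212+(y-300)/5-.4) if n=="top" else (225+(x-400)/5-.4,100+y/5-.4)) for x,y in pts]
    P=planemany(n,q,.02); print(n,"screws",P.mean(0),np.linalg.norm(P[0]-P[3 if n=="top" else 2]))
# sleeve rim bright in V
for n,im,near in(("top",T,(157.,274.)),("scene",S,(417.,273.))):
    hsv=cv2.cvtColor(im,cv2.COLOR_RGB2HSV); 
    for th in(140,160,175,190):
        m=((hsv[...,0]<18)&(hsv[...,1]>150)&(hsv[...,2]>th)).astype(np.uint8)*255
        c=biggest(m,near)
        if c is None: continue
        P=planemany(n,c.reshape(-1,2),.054); print(n,th,circ(P),cv2.boundingRect(c))
print(tri((417.6,273.6),(157.2,274.2)), tri((256.2,121.),(397.,240.)))
# lamp button
for n,im in(("top",T),("scene",S)):
    m=mask(im,(105,120,80),(125,255,255)); c=biggest(m,(174.,216.) if n=="top" else (358.,269.)); M=cv2.moments(c); u=(M['m10']/M['m00'],M['m01']/M['m00']); print(n,u,plane(n,u,.114))
# mat
for n,im,near in(("top",T,(175.,250.)),("scene",S,(385.,300.))):
    c=biggest(mask(im,(55,80,30),(90,255,255)),near); P=planemany(n,cv2.convexHull(c).reshape(-1,2),.004).astype(np.float32); print("mat",cv2.minAreaRect(P))
c=biggest(mask(T,(105,120,50),(125,255,255)),(270.,240.)); 
print("org",cv2.minAreaRect(planemany("top",cv2.convexHull(c).reshape(-1,2),.1).astype(np.float32)))
```

```text
top plate 0.5145094394683838 -0.22670137882232666 0.11874008178710938 0.120318703353405 86.16883087158203
scene plate 0.5158666968345642 -0.22280223667621613 0.12876608967781067 0.12363943457603455 86.1811752319336
top screws [ 0.51416411 -0.22771205] 0.13633751292019405
scene screws [ 0.51309924 -0.22746904] 0.13530154221680604
top 140 (array([0.45302226, 0.30802501]), np.float64(0.015687757191766568)) (150, 267, 15, 15)
scene 140 (array([0.45242678, 0.30878385]), np.float64(0.0163543479893464)) (410, 267, 17, 15)
scene 160 (array([0.45274613, 0.30840714]), np.float64(0.014273534079897643)) (410, 268, 16, 13)
(array([0.45235264, 0.3079663 , 0.05265792]), [0.0001233129129471234, 0.00012331291294705827]) (array([ 0.51314913, -0.22701303,  0.06655403]), [0.001550400895588695, 0.0015504008955886557])
top (174.2471264367816, 216.1206896551724) [0.57374842 0.25691158 0.114     ]
scene (358.037037037037, 268.9074074074074) [0.57415807 0.25765777 0.114     ]
mat ((0.5162032842636108, 0.2805700898170471), (0.11750639230012894, 0.21756887435913086), 76.73394012451172)
mat ((0.5175352096557617, 0.28222721815109253), (0.11315714567899704, 0.211909219622612), 76.67094421386719)
org ((0.521422266960144, 0.0051114968955516815), (0.29940417408943176, 0.08788900822401047), 3.3857367038726807)
```

Measured from two agreeing views:

| Thing | Position (x, y) |
|---|---|
| Sleeve | (0.4526, 0.3083) |
| Pin | (0.514, -0.227) |
| Lamp | (0.574, 0.2573) |

I'm moving above the sleeve now.

Request:
move_arm(increments=[0, 0, 0, 0.005, 0.018, -0.03, 0.087, 0, 0, 0, 0.012, 0.036, -0.061, 0.087, 0, 0, 0, 0.02, 0.054, -0.091, 0.087, 0, 0, 0, 0.028, 0.072, -0.121, 0.087, 0, 0, 0, 0.036, 0.09, -0.152, 0.087, 0, 0, 0, 0.044, 0.108, -0.182, 0.087, 0, 0, 0, 0.052, 0.126, -0.213, 0.087, 0, 0, 0, 0.06, 0.144, -0.243, 0.087, 0, 0, 0, 0.068, 0.162, -0.273, 0.087, 0, 0, 0, 0.076, 0.18, -0.304, 0.087, 0, 0, 0, 0.082, 0.198, -0.334, 0.087, 0, 0, 0, 0.09, 0.2154, -0.3644, 0.087])

```text
time_s: 1.1
tcp_pos: [0.4536, 0.3075, 0.1017]
ee_rot: [[-0.0, -0.242, -0.97], [-0.0, -0.97, 0.242], [-1.0, 0.0, 0.0]]
wrist_force: [-0.7, 1.1, 0.0]
gripper_width: 1.0
```

Run:
```python
from h import *
s=r.sense(); print(s['time_s'],s['tcp_pos'],s['ee_rot'].round(4),s['joints'].round(1),s['wrist_force'])
S=r.capture("scene");T=r.capture("top"); save(S,"s1.png");save(T,"t1.png")
a=np.vstack([cv2.resize(S[230:330,320:520],None,fx=3,fy=3),cv2.resize(T[180:280,100:300],None,fx=3,fy=3)]); save(a,"c2.png")
```

```text
1.1 [0.45359402 0.30753251 0.10167291] [[-2.000e-04 -2.422e-01 -9.702e-01]
 [-2.000e-04 -9.702e-01  2.422e-01]
 [-1.000e+00  2.000e-04  2.000e-04]] [ 51.1  19.4 -17.7  -0.  -52.9  24.9] [-0.69507011  1.09374694  0.04482682]
```

View pics/c2.png

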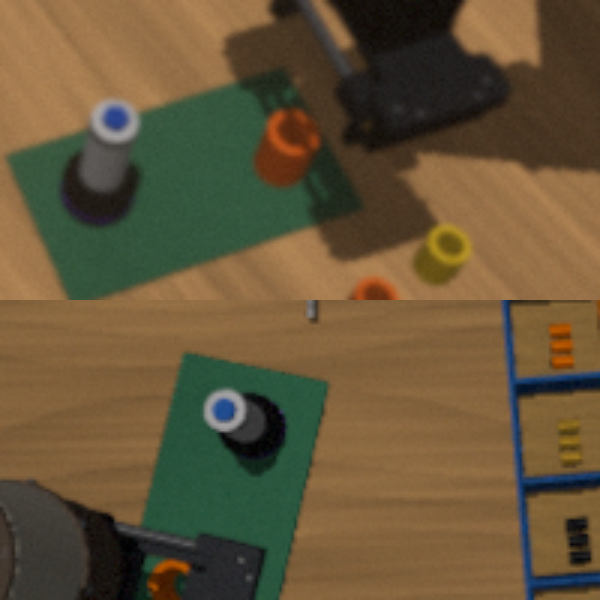

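The scene crop shows the sleeve at crop (290,145) with the open fingers' shadows on either side. The top crop shows it at (170,580) between the jaws. Nothing else is near the fingers, so I descend and close.

Request:
move_arm(increments=[0, 0, 0, 0.01, -0.0005, 0.001, 0.087, 0, 0, 0, 0.025, -0.0005, 0.001, 0.087, 0, 0, 0, 0.04, -0.0005, 0.001, 0.087, 0, 0, 0, 0.055, -0.0005, 0.001, 0.087, 0, 0, 0, 0.067, -0.0005, 0.001, 0.087, 0, 0, 0, 0.0735, -0.0005, 0.001, 0.087, 0, 0, 0, 0.0735, -0.0005, 0.001, 0.087, 0, 0, 0, 0.0735, -0.0005, 0.001, 0.06, 0, 0, 0, 0.0735, -0.0005, 0.001, 0.045, 0, 0, 0, 0.0735, -0.0005, 0.001, 0.038, 0, 0, 0, 0.0735, -0.0005, 0.001, 0.03, 0, 0, 0, 0.0735, -0.0005, 0.001, 0.025])

```text
time_s: 2.2
tcp_pos: [0.4522, 0.3101, 0.0291]
ee_rot: [[0.001, -0.242, -0.97], [0.001, -0.97, 0.242], [-1.0, -0.001, -0.001]]
wrist_force: [-0.1, 0.3, 0.2]
gripper_width: 0.709
```

Request:
move_arm(increments=[0, 0, 0, 0, 0, 0, 0.01, 0, 0, 0, 0, 0, 0, 0, 0, 0, 0, 0, 0, 0, 0, 0, 0, 0, 0, 0, 0, 0])

```text
time_s: 2.53
tcp_pos: [0.452, 0.3097, 0.0286]
ee_rot: [[0.0, -0.242, -0.97], [0.0, -0.97, 0.242], [-1.0, -0.0, -0.0]]
wrist_force: [-0.2, 0.1, 0.2]
gripper_width: 0.399
```

Request:
move_arm(increments=[0, 0, 0, 0, 0, 0, 0, 0, 0, 0, 0, 0, 0, 0, 0, 0, 0, 0, 0, 0, 0])

```text
time_s: 2.78
tcp_pos: [0.4519, 0.3098, 0.0285]
ee_rot: [[-0.0, -0.242, -0.97], [-0.0, -0.97, 0.242], [-1.0, 0.0, 0.0]]
wrist_force: [-0.7, 0.2, -0.2]
gripper_width: 0.173
```

Run:
```python
from h import *
s=r.sense(); print(s['time_s'],s['tcp_pos'],s['gripper_width'],s['wrist_force'])
S=r.capture("scene");T=r.capture("top")
a=np.vstack([cv2.resize(S[230:330,320:520],None,fx=3,fy=3),cv2.resize(T[200:300,80:280],None,fx=3,fy=3)]); save(a,"c3.png")
print(proj("scene",s['tcp_pos']),proj("top",s['tcp_pos']))
```

```text
2.7833 [0.45191099 0.3097541  0.02851843] 0.1728635745853268 [-0.73253114  0.19039868 -0.20841943]
[[415.67638652 279.72924776]] [[159.12452658 274.55715008]]
```

View pics/c3.png

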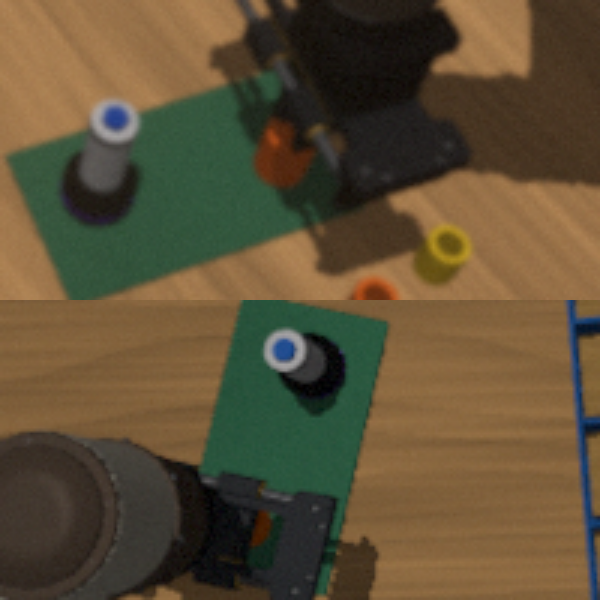

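Run:
```python
from h import *
s=r.sense(); print(s['time_s'],s['gripper_width'])
S=r.capture("scene");T=r.capture("top")
g=lambda im:(255*(im/255.)**.55).astype(np.uint8)
a=np.hstack([cv2.resize(g(S)[245:305,385:445],None,fx=6.6,fy=6.6,interpolation=2),cv2.resize(g(T)[245:305,130:190],None,fx=6.6,fy=6.6,interpolation=2)]); save(a,"c4.png")
R=s['ee_rot'];p=s['tcp_pos']
for n in("scene","top"):
  for y in(-.0435,.0435): print(n,y,proj(n,p+R@np.array([.008,y,0])).round(1))
print(r.sense()['gripper_width'])
```

```text
2.8833 0.08423738951228373
scene -0.0435 [[424.8 299.9]]
scene 0.0435 [[405.3 264. ]]
top -0.0435 [[141.7 270.4]]
top 0.0435 [[178.3 278.7]]
0.03252710898952516
```

View pics/c4.png

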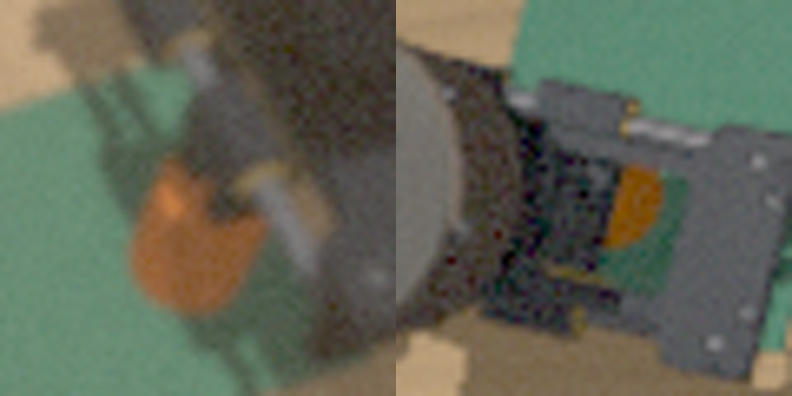

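Run:
```python
from h import *
S=cv2.cvtColor(cv2.imread("pics/s1.png"),cv2.COLOR_BGR2RGB);T=cv2.cvtColor(cv2.imread("pics/t1.png"),cv2.COLOR_BGR2RGB)
g=lambda im:(255*(im/255.)**.5).astype(np.uint8)
s=r.sense();R=s['ee_rot'];p=np.array([.4536,.3075,.1017])
def an(im,n,x,y,w,h,k):
    a=cv2.resize(g(im)[y:y+h,x:x+w],None,fx=k,fy=k,interpolation=2)
    for yy in(-.0435,.0435):
        for xx in(.008,-.062):
            u=proj(n,p+R@np.array([xx,yy,0]))[0]; cv2.circle(a,(int((u[0]-x+.5)*k),int((u[1]-y+.5)*k)),4,(255,0,255) if xx>0 else (0,255,255),2)
    return a
save(np.hstack([an(S,"scene",370,190,130,150,3),an(T,"top",80,210,130,150,3)]),"c5.png")
```

```text
(no output)
```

View pics/c5.png

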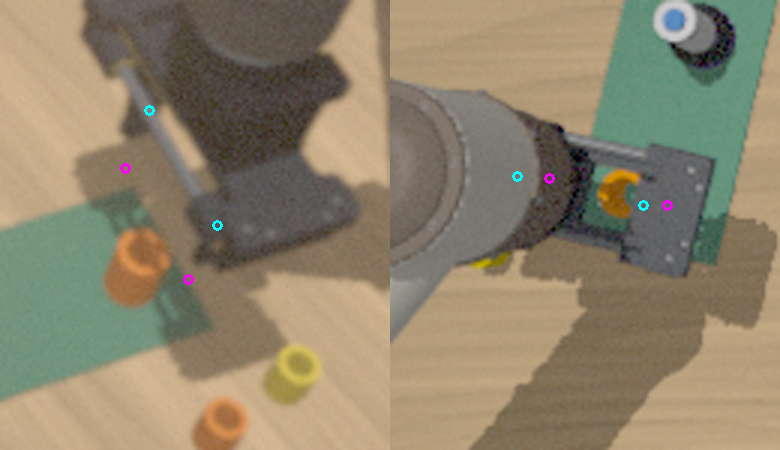

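View pics/s1.png

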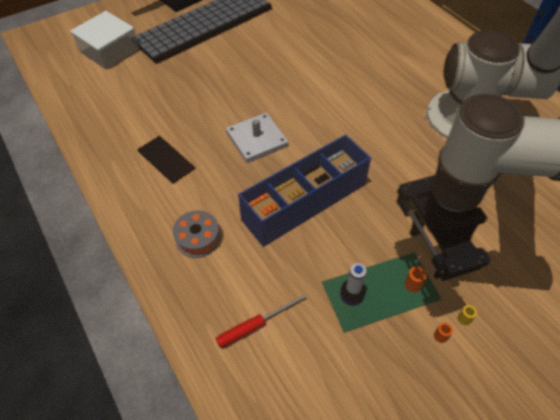

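The closed gripper holds nothing and the images don't show fingers where I projected them. I lift and compare closed with open to see where the fingers really are.

Request:
move_arm(increments=[0, 0, 0, -0.01, 0, 0, 0, 0, 0, 0, -0.025, 0, 0, 0, 0, 0, 0, -0.05, 0, 0, 0, 0, 0, 0, -0.075, 0, 0, 0, 0, 0, 0, -0.1, 0, 0, 0, 0, 0, 0, -0.12, 0, 0, 0, 0, 0, 0, -0.12, 0, 0, 0])

```text
time_s: 3.57
tcp_pos: [0.4544, 0.3119, 0.1544]
ee_rot: [[0.008, -0.241, -0.97], [0.007, -0.97, 0.241], [-1.0, -0.009, -0.006]]
wrist_force: [-0.2, 0.6, 0.7]
gripper_width: 0.007
```

Run:
```python
from h import *
s=r.sense(); print(s['time_s'],s['tcp_pos'],s['gripper_width'])
S=r.capture("scene");T=r.capture("top");save(S,"s2.png");save(T,"t2.png")
g=lambda im:(255*(im/255.)**.5).astype(np.uint8)
save(np.hstack([cv2.resize(g(S)[180:340,370:500],None,fx=3,fy=3,interpolation=2),cv2.resize(g(T)[190:350,70:200],None,fx=3,fy=3,interpolation=2)]),"c6.png")
```

```text
3.5667 [0.45441362 0.31193706 0.15444103] 0.00708275430690258
```

View pics/c6.png

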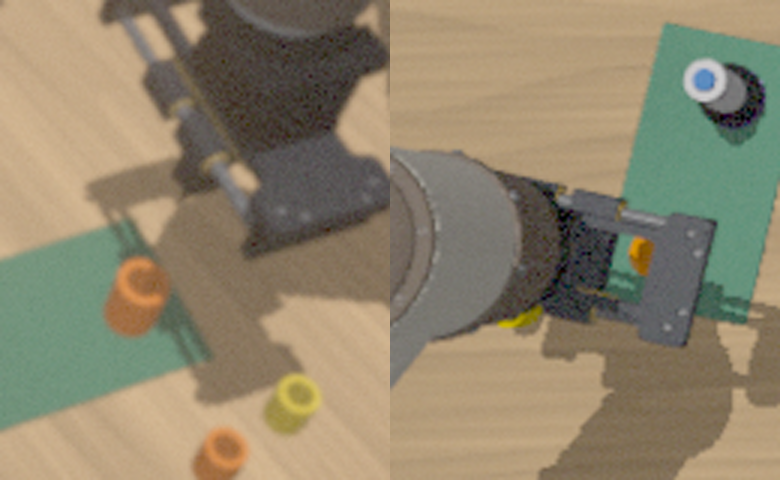

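Run:
```python
from h import *
s=r.sense(); p=s['tcp_pos'];R=s['ee_rot']
for n,x,y in(("scene",370,180),("top",70,190)):
    for nm,q in(("tip",[.008,0,0]),("tcp",[0,0,0]),("grasp",[-.011,0,0]),("body",[-.062,0,0])):
        u=proj(n,p+R@np.array(q))[0]; print(n,nm,u.round(1),((u-[x,y])*3).round(0))
T=cv2.cvtColor(cv2.imread("pics/t2.png"),cv2.COLOR_BGR2RGB);S=cv2.cvtColor(cv2.imread("pics/s2.png"),cv2.COLOR_BGR2RGB)
g=lambda im:(255*(im/255.)**.4).astype(np.uint8)
save(np.hstack([cv2.resize(g(S)[195:265,400:460],None,fx=6.6,fy=6.6,interpolation=2),cv2.resize(g(T)[235:305,110:170],None,fx=6.6,fy=6.6,interpolation=2)]),"c7.png")
```

```text
scene tip [429.  251.7] [177. 215.]
scene tcp [430.  249.5] [180. 208.]
scene grasp [431.5 246.4] [184. 199.]
scene body [438.6 231.2] [206. 154.]
top tip [144.7 273.9] [224. 252.]
top tcp [143.6 273.9] [221. 252.]
top grasp [142.  273.9] [216. 252.]
top body [134.2 273.6] [193. 251.]
```

View pics/c7.png

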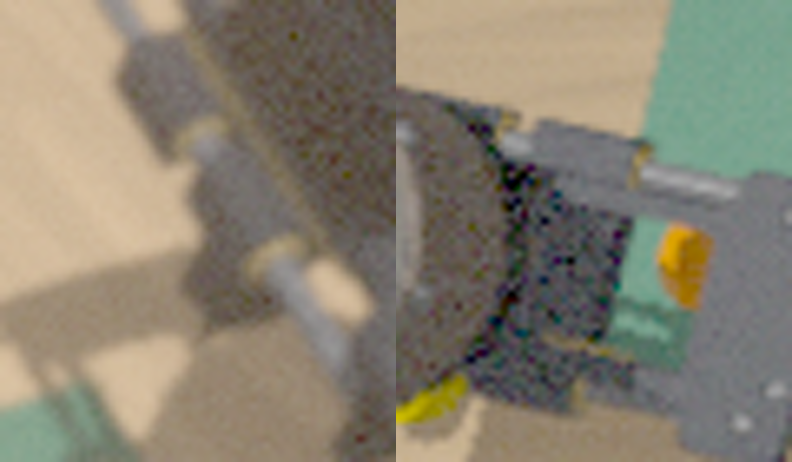

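Run:
```python
from h import *
s=r.sense(); p=s['tcp_pos'];R=s['ee_rot']; print(p,s['time_s'])
for a,b in(((441.3,234.),(127.,252.2)),((430.6,214.3),(147.3,259.6))):
    q,e=tri(a,b); print(q.round(4),np.round(e,4),"tool",(R.T@(q-p)).round(4))
```

```text
[0.45214306 0.31014725 0.15003838] 3.6667
[0.4836 0.3216 0.247 ] [0.0108 0.0108] tool [-0.0968 -0.019  -0.0279]
[0.4701 0.2829 0.2468] [0.0093 0.0093] tool [-0.0968  0.0219 -0.0241]
```

Request:
move_arm(increments=[0, 0, 0, 0, 0, 0, 0.02, 0, 0, 0, 0, 0, 0, 0.05, 0, 0, 0, 0, 0, 0, 0.087, 0, 0, 0, 0, 0, 0, 0.087, 0, 0, 0, 0, 0, 0, 0.087, 0, 0, 0, 0, 0, 0, 0.087, 0, 0, 0, 0, 0, 0, 0.087, 0, 0, 0, 0, 0, 0, 0.087, 0, 0, 0, 0, 0, 0, 0.087, 0, 0, 0, 0, 0, 0, 0.087, 0, 0, 0, 0, 0, 0, 0.087, 0, 0, 0, 0, 0, 0, 0.087])

```text
time_s: 4.67
tcp_pos: [0.4519, 0.3098, 0.1486]
ee_rot: [[0.0, -0.242, -0.97], [0.0, -0.97, 0.242], [-1.0, -0.0, -0.0]]
wrist_force: [-0.6, -0.6, 0.6]
gripper_width: 0.831
```

Run:
```python
from h import *
s=r.sense(); p=s['tcp_pos'];R=s['ee_rot'];print(s['time_s'],s['tcp_pos'],s['gripper_width'])
S=r.capture("scene");T=r.capture("top");save(S,"s3.png");save(T,"t3.png")
g=lambda im:(255*(im/255.)**.4).astype(np.uint8)
save(np.hstack([cv2.resize(g(S)[185:275,390:470],None,fx=4.8,fy=4.8,interpolation=2),cv2.resize(g(T)[225:315,100:180],None,fx=4.8,fy=4.8,interpolation=2)]),"c8.png")
for n,x,y in(("scene",390,185),("top",100,225)):
    for nm,q in(("tip-",[.008,-.0435,0]),("tip+",[.008,.0435,0]),("body-",[-.062,-.0435,0]),("body+",[-.062,.0435,0])):
        u=proj(n,p+R@np.array(q))[0]; print(n,nm,u.round(1),((u-[x,y])*4.8).round(0))
```

```text
4.6667 [0.45193249 0.30978362 0.14858195] 0.8307946539118112
scene tip- [440.2 271.4] [241. 415.]
scene tip+ [418.  233.3] [134. 232.]
scene body- [450.7 251.8] [291. 321.]
scene body+ [426.6 212.4] [176. 132.]
top tip- [124.5 269.4] [118. 213.]
top tip+ [165.7 278.7] [315. 258.]
top body- [112.4 268.6] [ 60. 209.]
top body+ [156.7 278.7] [272. 258.]
```

View pics/c8.png

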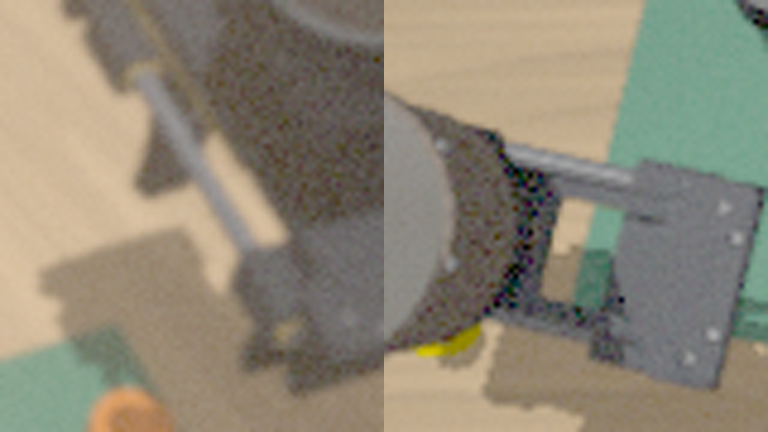

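The lifted views show fingers that end about 30–35 mm above where the stated tip offset puts them. That explains the empty close: the tips shut just above the rim at z = 54 mm. I lower to just above the rim with the gripper open, look again, then step down while watching the force.

Request:
move_arm(increments=[0, 0, 0, 0.02, 0.0013, -0.001, 0.087, 0, 0, 0, 0.04, 0.0013, -0.001, 0.087, 0, 0, 0, 0.06, 0.0013, -0.001, 0.087, 0, 0, 0, 0.08, 0.0013, -0.001, 0.087, 0, 0, 0, 0.1, 0.0013, -0.001, 0.087, 0, 0, 0, 0.115, 0.0013, -0.001, 0.087, 0, 0, 0, 0.1185, 0.0013, -0.001, 0.087, 0, 0, 0, 0.1185, 0.0013, -0.001, 0.087, 0, 0, 0, 0.1185, 0.0013, -0.001, 0.087])

```text
time_s: 5.52
tcp_pos: [0.4531, 0.3087, 0.0307]
ee_rot: [[0.001, -0.242, -0.97], [0.001, -0.97, 0.242], [-1.0, -0.001, -0.001]]
wrist_force: [-0.1, 1.0, -0.2]
gripper_width: 1.002
```

Run:
```python
from h import *
s=r.sense(); p=s['tcp_pos'];R=s['ee_rot'];print(s['time_s'],s['tcp_pos'],s['gripper_width'],s['wrist_force'],s['joints'].round(1))
S=r.capture("scene");T=r.capture("top");save(S,"s4.png");save(T,"t4.png")
g=lambda im:(255*(im/255.)**.4).astype(np.uint8)
a,b=g(S),g(T)
k=4.8
A=cv2.resize(a[230:320,380:460],None,fx=k,fy=k,interpolation=2);B=cv2.resize(b[225:315,110:190],None,fx=k,fy=k,interpolation=2)
for D,col in((.008,(255,0,255)),(-.027,(0,255,255))):
  for y in(-.0435,.0435):
    for n,im,o in(("scene",A,(380,230)),("top",B,(110,225))):
        u=(proj(n,p+R@np.array([D,y,0]))[0]-o+.5)*k; cv2.circle(im,tuple(int(v) for v in u),4,col,2)
save(np.hstack([A,B]),"c9.png")
```

```text
5.5167 [0.4531384  0.30872677 0.03069846] 1.0020983806167465 [-0.05362699  1.01965172 -0.19181983] [ 51.2  24.5 -22.1   0.  -43.3  24.7]
```

View pics/c9.png

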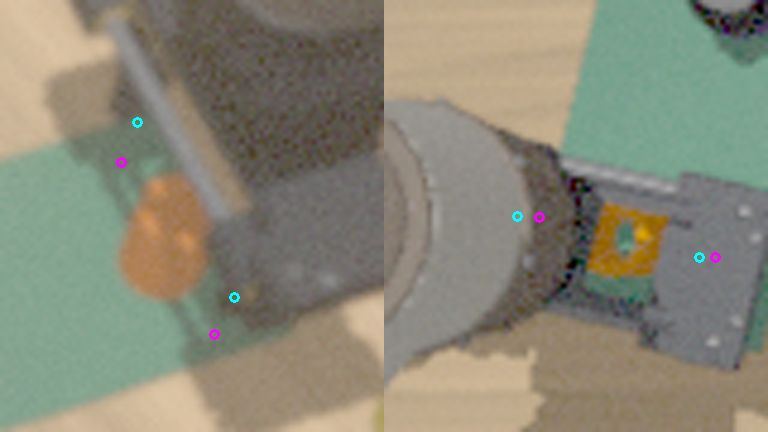

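The view is consistent with this: the sleeve sits between the open jaws, and the finger ends are near the cyan marks at rim height. I step down with force checks.

Request:
move_arm(increments=[0, 0, 0, 0.004, 0.0004, 0.0005, 0.087, 0, 0, 0, 0.008, 0.0004, 0.0005, 0.087, 0, 0, 0, 0.012, 0.0004, 0.0005, 0.087, 0, 0, 0, 0.012, 0.0004, 0.0005, 0.087])

```text
time_s: 5.95
tcp_pos: [0.4515, 0.3075, 0.0173]
ee_rot: [[-0.001, -0.243, -0.97], [-0.001, -0.97, 0.243], [-1.0, 0.001, 0.001]]
wrist_force: [0.3, 0.2, -0.6]
gripper_width: 0.999
```

Request:
move_arm(increments=[0, 0, 0, 0.002, -0.0004, -0.0006, 0.087, 0, 0, 0, 0.004, -0.0004, -0.0006, 0.087, 0, 0, 0, 0.006, -0.0004, -0.0006, 0.087, 0, 0, 0, 0.008, -0.0004, -0.0006, 0.087, 0, 0, 0, 0.008, -0.0004, -0.0006, 0.087])

```text
time_s: 6.37
tcp_pos: [0.4524, 0.308, 0.0095]
ee_rot: [[-0.001, -0.242, -0.97], [-0.001, -0.97, 0.242], [-1.0, 0.001, 0.0]]
wrist_force: [-0.4, 0.3, 0.3]
gripper_width: 1.0
```

There is no contact although the nominal tips are now below the mat surface, so the real tips are about 35 mm higher. I go 13 mm further down and close.

Request:
move_arm(increments=[0, 0, 0, 0.003, 0, 0, 0.087, 0, 0, 0, 0.006, 0, 0, 0.087, 0, 0, 0, 0.009, 0, 0, 0.087, 0, 0, 0, 0.0125, 0, 0, 0.087, 0, 0, 0, 0.0125, 0, 0, 0.087, 0, 0, 0, 0.0125, 0, 0, 0.087])

```text
time_s: 6.87
tcp_pos: [0.4525, 0.3081, -0.0028]
ee_rot: [[-0.0, -0.242, -0.97], [-0.001, -0.97, 0.242], [-1.0, 0.001, 0.0]]
wrist_force: [-0.2, -0.2, -0.3]
gripper_width: 1.005
```

Request:
move_arm(increments=[0, 0, 0, 0, 0, 0, 0, 0, 0, 0, 0, 0, 0, 0, 0, 0, 0, 0, 0, 0, 0, 0, 0, 0, 0, 0, 0, 0, 0, 0, 0, 0, 0, 0, 0, 0, 0, 0, 0, 0, 0, 0, 0, 0, 0, 0, 0, 0, 0, 0, 0, 0, 0, 0, 0, 0, 0, 0, 0, 0, 0, 0, 0, 0, 0, 0, 0, 0, 0, 0])

```text
time_s: 7.7
tcp_pos: [0.4527, 0.3082, -0.0024]
ee_rot: [[0.0, -0.242, -0.97], [0.0, -0.97, 0.242], [-1.0, -0.0, -0.0]]
wrist_force: [-0.3, 0.2, 0.9]
gripper_width: 0.397
```

Request:
move_arm(increments=[0, 0, 0, 0, 0, 0, 0, 0, 0, 0, 0, 0, 0, 0, 0, 0, 0, 0, 0, 0, 0])

```text
time_s: 7.95
tcp_pos: [0.4527, 0.3083, -0.0024]
ee_rot: [[0.0, -0.242, -0.97], [-0.0, -0.97, 0.242], [-1.0, 0.0, -0.0]]
wrist_force: [0.0, -0.6, 0.4]
gripper_width: 0.398
```

The width holds at 0.398, so the sleeve is gripped. Lifting.

Request:
move_arm(increments=[0, 0, 0, -0.008, 0, 0, 0, 0, 0, 0, -0.02, 0, 0, 0, 0, 0, 0, -0.038, 0, 0, 0, 0, 0, 0, -0.058, 0, 0, 0, 0, 0, 0, -0.08, 0, 0, 0, 0, 0, 0, -0.1, 0, 0, 0, 0, 0, 0, -0.12, 0, 0, 0, 0, 0, 0, -0.14, 0, 0, 0, 0, 0, 0, -0.155, 0, 0, 0, 0, 0, 0, -0.1625, 0, 0, 0, 0, 0, 0, -0.1625, 0, 0, 0])

```text
time_s: 8.87
tcp_pos: [0.4535, 0.309, 0.1624]
ee_rot: [[0.003, -0.242, -0.97], [0.003, -0.97, 0.242], [-1.0, -0.004, -0.002]]
wrist_force: [-0.4, -0.1, 0.2]
gripper_width: 0.398
```

Run:
```python
from h import *
s=r.sense(); p=s['tcp_pos'];R=s['ee_rot'];print(s['time_s'],s['tcp_pos'],s['gripper_width'],s['wrist_force'])
S=r.capture("scene");T=r.capture("top");save(S,"s5.png");save(T,"t5.png")
g=lambda im:(255*(im/255.)**.5).astype(np.uint8)
save(np.hstack([cv2.resize(g(S)[175:305,340:470],None,fx=3,fy=3,interpolation=2),cv2.resize(g(T)[195:325,80:210],None,fx=3,fy=3,interpolation=2)]),"c10.png")
```

```text
8.8667 [0.45349521 0.30902219 0.16235516] 0.397636615213599 [-0.4483479  -0.08042405  0.23885707]
```

View pics/c10.png

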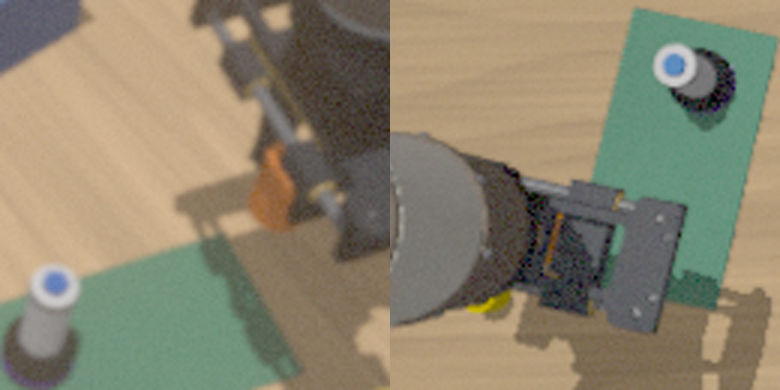

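The sleeve hangs upright in the jaws at scene crop (270,190). Carrying it over the organiser to the jig.

Request:
move_arm(increments=[0, 0, 0, 0, 0.01, -0.004, 0, 0, 0, 0, 0, 0.027, -0.01, 0, 0, 0, 0, 0, 0.047, -0.018, 0, 0, 0, 0, 0, 0.067, -0.025, 0, 0, 0, 0, 0, 0.09, -0.034, 0, 0, 0, 0, 0, 0.113, -0.042, 0, 0, 0, 0, 0, 0.136, -0.051, 0, 0, 0, 0, 0, 0.16, -0.06, 0, 0, 0, 0, 0, 0.184, -0.069, 0, 0, 0, 0, 0, 0.208, -0.078, 0, 0, 0, 0, 0, 0.232, -0.087, 0, 0, 0, 0, 0, 0.256, -0.096, 0])

```text
time_s: 9.97
tcp_pos: [0.4826, 0.0345, 0.1588]
ee_rot: [[-0.003, -0.243, -0.97], [-0.001, -0.97, 0.243], [-1.0, 0.002, 0.002]]
wrist_force: [-0.1, -0.5, -0.4]
gripper_width: 0.398
```

Request:
move_arm(increments=[0, 0, 0, 0, 0.024, -0.009, 0, 0, 0, 0, 0, 0.048, -0.018, 0, 0, 0, 0, 0, 0.072, -0.027, 0, 0, 0, 0, 0, 0.096, -0.036, 0, 0, 0, 0, 0, 0.12, -0.045, 0, 0, 0, 0, 0, 0.144, -0.054, 0, 0, 0, 0, 0, 0.168, -0.063, 0, 0, 0, 0, 0, 0.19, -0.071, 0, 0, 0, 0, 0, 0.21, -0.079, 0, 0, 0, 0, 0, 0.23, -0.086, 0, 0, 0, 0, 0, 0.242, -0.091, 0, 0, 0, 0, 0, 0.2486, -0.0934, 0])

```text
time_s: 10.97
tcp_pos: [0.5132, -0.2288, 0.1587]
ee_rot: [[-0.003, -0.244, -0.97], [0.0, -0.97, 0.244], [-1.0, 0.0, 0.003]]
wrist_force: [0.5, 0.8, -0.5]
gripper_width: 0.398
```

Request:
move_arm(increments=[0, 0, 0, 0, 0, 0, 0, 0, 0, 0, 0, 0, 0, 0, 0, 0, 0, 0, 0, 0, 0, 0, 0, 0, 0, 0, 0, 0])

```text
time_s: 11.3
tcp_pos: [0.5141, -0.2263, 0.1601]
ee_rot: [[-0.0, -0.241, -0.97], [0.0, -0.97, 0.241], [-1.0, -0.0, 0.0]]
wrist_force: [-0.1, -0.7, -0.7]
gripper_width: 0.398
```

Run:
```python
from h import *
s=r.sense(); p=s['tcp_pos'];R=s['ee_rot'];print(s['time_s'],s['tcp_pos'],s['gripper_width'],s['wrist_force'],s['joints'].round(1))
S=r.capture("scene");T=r.capture("top");save(S,"s6.png");save(T,"t6.png")
g=lambda im:(255*(im/255.)**.5).astype(np.uint8)
save(np.hstack([cv2.resize(g(S)[60:190,200:330],None,fx=3,fy=3,interpolation=2),cv2.resize(g(T)[180:310,330:460],None,fx=3,fy=3,interpolation=2)]),"c11.png")
```

```text
11.3 [ 0.5140695  -0.22629074  0.16013799] 0.3984501276971029 [-0.09233078 -0.66997009 -0.66309072] [ -7.2  17.4 -11.4  -0.  -61.3  83.3]
```

View pics/c11.png

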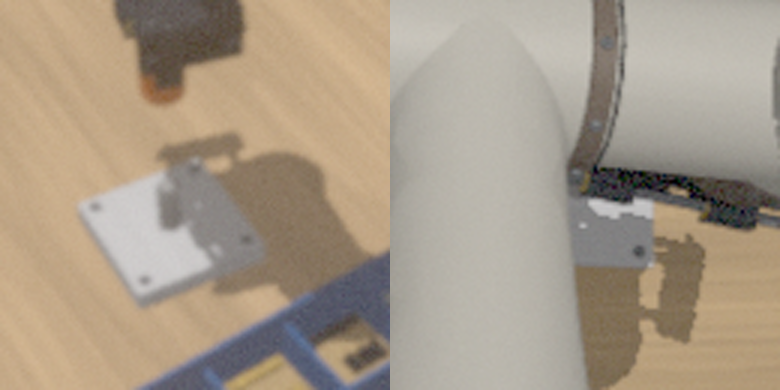

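Request:
move_arm(increments=[0, 0, 0, 0.012, 0.0008, -0.0002, 0, 0, 0, 0, 0.03, 0.0008, -0.0002, 0, 0, 0, 0, 0.05, 0.0008, -0.0002, 0, 0, 0, 0, 0.068, 0.0008, -0.0002, 0, 0, 0, 0, 0.082, 0.0008, -0.0002, 0, 0, 0, 0, 0.09, 0.0008, -0.0002, 0, 0, 0, 0, 0.094, 0.0008, -0.0002, 0, 0, 0, 0, 0.094, 0.0008, -0.0002, 0, 0, 0, 0, 0.094, 0.0008, -0.0002, 0])

```text
time_s: 12.15
tcp_pos: [0.5148, -0.2281, 0.0668]
ee_rot: [[0.001, -0.242, -0.97], [-0.0, -0.97, 0.242], [-1.0, 0.0, -0.001]]
wrist_force: [-0.4, -0.3, -0.2]
gripper_width: 0.397
```

Run:
```python
from h import *
s=r.sense(); p=s['tcp_pos'];R=s['ee_rot'];print(s['time_s'],s['tcp_pos'],s['gripper_width'],s['wrist_force'],s['joints'].round(1))
S=r.capture("scene");T=r.capture("top");save(S,"s7.png");save(T,"t7.png")
g=lambda im:(255*(im/255.)**.5).astype(np.uint8)
A=cv2.resize(g(S)[90:155,225:290],None,fx=6,fy=6,interpolation=2)
for x in(.5*0,):
  for z,c in((.066,(255,0,255)),(.0775,(0,255,255))):
    for dx,dy in((0,0),(.01,0),(-.01,0),(0,.01),(0,-.01)):
      u=(proj("scene",[.514+dx,-.2271+dy,z])[0]-(225,90)+.5)*6; cv2.circle(A,tuple(int(v) for v in u),2,c,1)
save(np.hstack([A,cv2.resize(g(T)[180:310,330:460],None,fx=3,fy=3,interpolation=2)]),"c12.png")
```

```text
12.15 [ 0.51477668 -0.22805201  0.06675879] 0.3973475858585811 [-0.36845674 -0.3065877  -0.16799411] [ -7.4  23.  -18.    0.  -48.9  83.4]
```

View pics/c12.png

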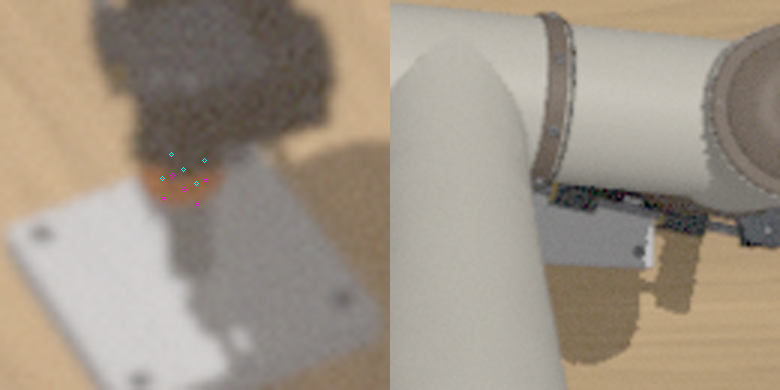

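The scene crop shows the sleeve's lower edge at (182,190), over the pin, whose axis is at about (187,240). That is aligned within about 1 mm. I go down gently, watching the force.

Request:
move_arm(increments=[0, 0, 0, 0, 0, 0, 0, 0, 0, 0, 0.002, 0, 0, 0, 0, 0, 0, 0.004, 0, 0, 0, 0, 0, 0, 0.006, 0, 0, 0, 0, 0, 0, 0.008, 0, 0, 0, 0, 0, 0, 0.01, 0, 0, 0, 0, 0, 0, 0.01, 0, 0, 0, 0, 0, 0, 0.01, 0, 0, 0])

```text
time_s: 12.92
tcp_pos: [0.514, -0.228, 0.0558]
ee_rot: [[-0.001, -0.242, -0.97], [0.0, -0.97, 0.242], [-1.0, 0.0, 0.001]]
wrist_force: [-0.0, 0.2, -0.3]
gripper_width: 0.398
```

Request:
move_arm(increments=[0, 0, 0, 0.002, 0, 0, 0, 0, 0, 0, 0.004, 0, 0, 0, 0, 0, 0, 0.006, 0, 0, 0, 0, 0, 0, 0.008, 0, 0, 0, 0, 0, 0, 0.01, 0, 0, 0, 0, 0, 0, 0.012, 0, 0, 0, 0, 0, 0, 0.012, 0, 0, 0, 0, 0, 0, 0.012, 0, 0, 0])

```text
time_s: 13.58
tcp_pos: [0.5141, -0.228, 0.0439]
ee_rot: [[-0.0, -0.242, -0.97], [0.0, -0.97, 0.242], [-1.0, 0.0, 0.0]]
wrist_force: [0.3, 1.2, 0.6]
gripper_width: 0.397
```

Request:
move_arm(increments=[0, 0, 0, 0.003, 0, 0, 0, 0, 0, 0, 0.006, 0, 0, 0, 0, 0, 0, 0.009, 0, 0, 0, 0, 0, 0, 0.012, 0, 0, 0, 0, 0, 0, 0.015, 0, 0, 0, 0, 0, 0, 0.018, 0, 0, 0, 0, 0, 0, 0.021, 0, 0, 0, 0, 0, 0, 0.024, 0, 0, 0, 0, 0, 0, 0.026, 0, 0, 0, 0, 0, 0, 0.028, 0, 0, 0, 0, 0, 0, 0.0285, 0, 0, 0, 0, 0, 0, 0.0285, 0, 0, 0])

```text
time_s: 14.58
tcp_pos: [0.514, -0.228, 0.0154]
ee_rot: [[-0.0, -0.242, -0.97], [0.0, -0.97, 0.242], [-1.0, 0.0, 0.0]]
wrist_force: [-0.9, 0.2, 0.0]
gripper_width: 0.399
```

Request:
move_arm(increments=[0, 0, 0, 0.0008, 0, 0, 0, 0, 0, 0, 0.0016, 0, 0, 0, 0, 0, 0, 0.0022, 0, 0, 0, 0, 0, 0, 0.0022, 0, 0, 0])

```text
time_s: 14.92
tcp_pos: [0.5142, -0.2281, 0.0135]
ee_rot: [[0.0, -0.242, -0.97], [-0.0, -0.97, 0.242], [-1.0, 0.0, -0.0]]
wrist_force: [-0.1, -0.2, 1.6]
gripper_width: 0.398
```

The upward force is 1.6 N, so the sleeve is on the plate. Opening and lifting.

Request:
move_arm(increments=[0, 0, 0, 0, 0, 0, 0.045, 0, 0, 0, 0, 0, 0, 0.06, 0, 0, 0, 0, 0, 0, 0.087, 0, 0, 0, 0, 0, 0, 0.087, 0, 0, 0, 0, 0, 0, 0.087, 0, 0, 0, 0, 0, 0, 0.087, 0, 0, 0, 0, 0, 0, 0.087, 0, 0, 0, 0, 0, 0, 0.087])

```text
time_s: 15.58
tcp_pos: [0.5142, -0.228, 0.0133]
ee_rot: [[0.0, -0.242, -0.97], [-0.0, -0.97, 0.242], [-1.0, 0.0, -0.0]]
wrist_force: [0.5, -0.3, -0.1]
gripper_width: 0.915
```

Request:
move_arm(increments=[0, 0, 0, -0.01, 0, 0, 0.087, 0, 0, 0, -0.025, 0, 0, 0.087, 0, 0, 0, -0.045, 0, 0, 0.087, 0, 0, 0, -0.065, 0, 0, 0.087, 0, 0, 0, -0.085, 0, 0, 0.087, 0, 0, 0, -0.105, 0, 0, 0.087, 0, 0, 0, -0.125, 0, 0, 0.087, 0, 0, 0, -0.14, 0, 0, 0.087, 0, 0, 0, -0.148, 0, 0, 0.087])

```text
time_s: 16.33
tcp_pos: [0.5153, -0.2284, 0.1646]
ee_rot: [[0.005, -0.242, -0.97], [-0.001, -0.97, 0.242], [-1.0, 0.0, -0.005]]
wrist_force: [-0.6, 0.6, 0.3]
gripper_width: 0.997
```

Run:
```python
from h import *
s=r.sense(); p=s['tcp_pos'];R=s['ee_rot'];print(s['time_s'],s['tcp_pos'],s['gripper_width'],s['wrist_force'],s['joints'].round(1))
S=r.capture("scene");save(S,"s8.png")
g=lambda im:(255*(im/255.)**.5).astype(np.uint8)
save(np.hstack([cv2.resize(g(S)[90:155,225:290],None,fx=6,fy=6,interpolation=2),cv2.resize(g(S)[230:330,320:420],None,fx=3.9,fy=3.9,interpolation=2)]),"c13.png")
```

```text
16.3333 [ 0.51526227 -0.22839     0.16464246] 0.9971739940502602 [-0.56599428  0.62043216  0.33139202] [ -7.4  17.2 -11.    0.  -61.6  83.4]
```

View pics/c13.png

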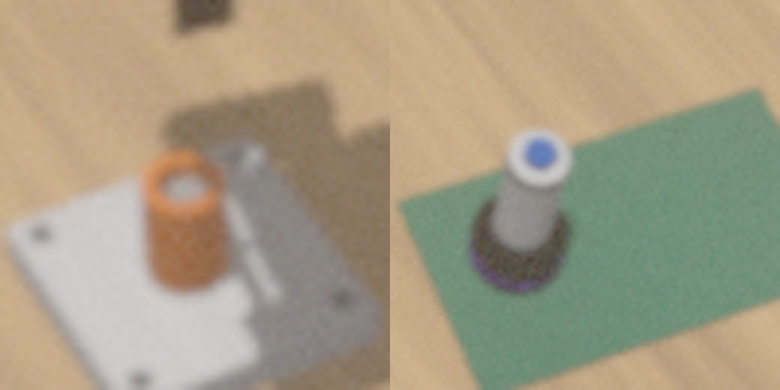

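The sleeve is seated on the pin, with its rim at scene crop (185,180) and the pin end visible in the bore. The lamp is still standing at crop2 (540,155)–(520,250). Now going to the lamp.

Request:
move_arm(increments=[0, 0, 0, 0, -0.01, 0.001, 0.087, 0, 0, 0, 0, -0.028, 0.003, 0.087, 0, 0, 0, 0, -0.048, 0.006, 0.087, 0, 0, 0, 0, -0.07, 0.009, 0.087, 0, 0, 0, 0, -0.093, 0.011, 0.087, 0, 0, 0, 0, -0.116, 0.014, 0.087, 0, 0, 0, 0, -0.139, 0.017, 0.087, 0, 0, 0, 0, -0.162, 0.02, 0.087, 0, 0, 0, 0, -0.185, 0.023, 0.087, 0, 0, 0, 0, -0.208, 0.0255, 0.087, 0, 0, 0, 0, -0.231, 0.0283, 0.087, 0, 0, 0, 0, -0.254, 0.0311, 0.087])

```text
time_s: 17.38
tcp_pos: [0.5443, 0.0275, 0.1598]
ee_rot: [[-0.003, -0.242, -0.97], [-0.001, -0.97, 0.242], [-1.0, 0.001, 0.003]]
wrist_force: [-0.0, -0.4, 0.3]
gripper_width: 1.001
```

Request:
move_arm(increments=[0, 0, 0, 0, -0.023, 0.0028, 0.087, 0, 0, 0, 0, -0.046, 0.0056, 0.087, 0, 0, 0, 0, -0.069, 0.0085, 0.087, 0, 0, 0, 0, -0.092, 0.0113, 0.087, 0, 0, 0, 0, -0.115, 0.0141, 0.087, 0, 0, 0, 0, -0.138, 0.0169, 0.087, 0, 0, 0, 0, -0.161, 0.0197, 0.087, 0, 0, 0, 0, -0.184, 0.0226, 0.087, 0, 0, 0, 0, -0.205, 0.0252, 0.087, 0, 0, 0, 0, -0.22, 0.027, 0.087, 0, 0, 0, 0, -0.2313, 0.0284, 0.087, 0, 0, 0, 0, -0.2313, 0.0284, 0.087])

```text
time_s: 18.38
tcp_pos: [0.5736, 0.259, 0.1601]
ee_rot: [[-0.001, -0.24, -0.971], [-0.001, -0.971, 0.24], [-1.0, 0.001, 0.001]]
wrist_force: [-0.2, -0.5, 0.2]
gripper_width: 0.999
```

Request:
move_arm(increments=[0, 0, 0, 0, 0, 0, 0.087, 0, 0, 0, 0, 0, 0, 0.087, 0, 0, 0, 0, 0, 0, 0.087, 0, 0, 0, 0, 0, 0, 0.087])

```text
time_s: 18.72
tcp_pos: [0.5741, 0.2563, 0.1616]
ee_rot: [[0.0, -0.244, -0.97], [0.0, -0.97, 0.244], [-1.0, -0.0, -0.0]]
wrist_force: [0.2, -0.1, 0.2]
gripper_width: 1.002
```

Run:
```python
from h import *
s=r.sense(); p=s['tcp_pos'];R=s['ee_rot'];print(s['time_s'],s['tcp_pos'],s['gripper_width'],s['wrist_force'],s['joints'].round(1))
S=r.capture("scene");T=r.capture("top");save(S,"s9.png");save(T,"t9.png")
g=lambda im:(255*(im/255.)**.5).astype(np.uint8)
save(np.hstack([cv2.resize(g(S)[185:315,320:450],None,fx=3,fy=3,interpolation=2),cv2.resize(g(T)[150:280,100:230],None,fx=3,fy=3,interpolation=2)]),"c14.png")
# sleeve on jig, from scene and top
hsv=lambda im:cv2.cvtColor(im,cv2.COLOR_RGB2HSV)
for n,im,b in(("top",T,(370,215,430,270)),("scene",S,(235,100,280,150))):
    h=hsv(im)
    for th in(120,140,160):
        m=((h[...,0]<18)&(h[...,1]>130)&(h[...,2]>th)).astype(np.uint8)*255; q=np.zeros_like(m);x0,y0,x1,y1=b;q[y0:y1,x0:x1]=m[y0:y1,x0:x1]
        cs=cv2.findContours(q,cv2.RETR_EXTERNAL,cv2.CHAIN_APPROX_NONE)[0]
        if cs:
            c=max(cs,key=cv2.contourArea);(cc,rr)=cv2.minEnclosingCircle(planemany(n,c.reshape(-1,2),.07).astype(np.float32));print(n,th,cv2.boundingRect(c),np.round(cc,4),round(rr,4))
save(np.hstack([cv2.resize(g(S)[95:155,230:290],None,fx=6,fy=6,interpolation=2),cv2.resize(g(T)[210:270,370:430],None,fx=6,fy=6,interpolation=2)]),"c15.png")
```

```text
18.7167 [0.57405207 0.25626875 0.16160301] 1.0016376705156391 [ 0.24234505 -0.12623255  0.18315239] [ 38.8  23.6  -1.6   0.  -64.8  37.1]
top 120 (384, 215, 46, 55) [ 0.5117 -0.2504] 0.0766
top 140 (390, 232, 16, 16) [ 0.5149 -0.2278] 0.0173
top 160 (390, 232, 16, 15) [ 0.5154 -0.2282] 0.017
scene 120 (235, 100, 35, 34) [ 0.5161 -0.2521] 0.0646
scene 140 (235, 100, 35, 26) [ 0.5082 -0.2633] 0.0547
scene 160 (235, 100, 27, 26) [ 0.5152 -0.264 ] 0.0528
```

View pics/c14.png

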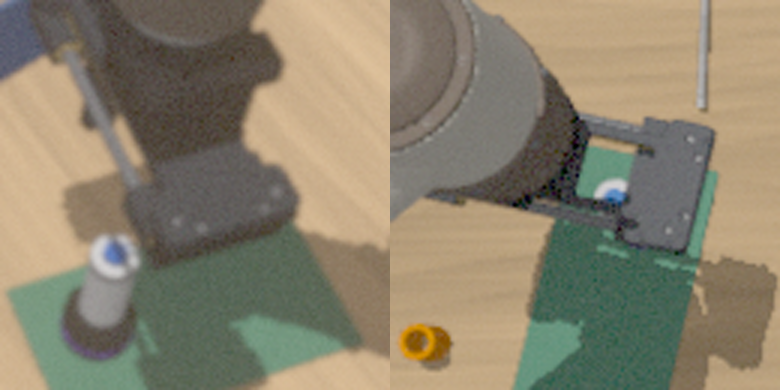

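View pics/c15.png

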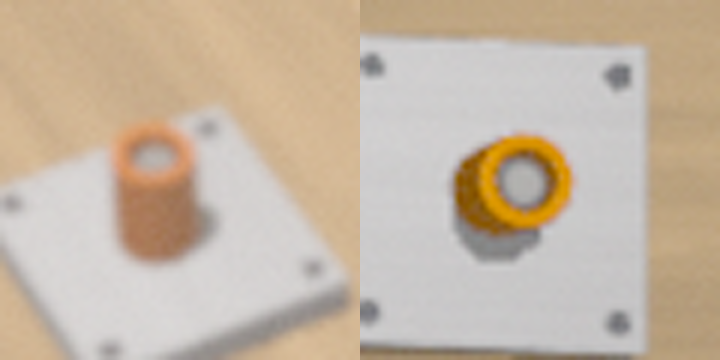

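Both views show the sleeve fully down, with its top-view rim centre at about (0.515,-0.228). The lamp is between the open jaws, its button at top crop (612,193). I descend to the grip and close.

Request:
move_arm(increments=[0, 0, 0, 0.01, -0.0003, 0, 0.087, 0, 0, 0, 0.025, -0.0003, 0, 0.087, 0, 0, 0, 0.042, -0.0003, 0, 0.087, 0, 0, 0, 0.058, -0.0003, 0, 0.087, 0, 0, 0, 0.074, -0.0003, 0, 0.087, 0, 0, 0, 0.09, -0.0003, 0, 0.087, 0, 0, 0, 0.104, -0.0003, 0, 0.087, 0, 0, 0, 0.115, -0.0003, 0, 0.087, 0, 0, 0, 0.1235, -0.0003, 0, 0.087, 0, 0, 0, 0.1235, -0.0003, 0, 0.087, 0, 0, 0, 0.1235, -0.0003, 0, 0.087, 0, 0, 0, 0.1235, -0.0003, 0, 0.087])

```text
time_s: 19.82
tcp_pos: [0.5747, 0.2579, 0.0386]
ee_rot: [[0.001, -0.242, -0.97], [0.001, -0.97, 0.242], [-1.0, -0.001, -0.001]]
wrist_force: [-0.1, 0.9, 0.8]
gripper_width: 1.001
```

Run:
```python
from h import *
s=r.sense(); print(s['time_s'],s['tcp_pos'],s['gripper_width'],s['wrist_force'],s['joints'].round(1))
S=r.capture("scene");T=r.capture("top")
g=lambda im:(255*(im/255.)**.5).astype(np.uint8)
save(np.hstack([cv2.resize(g(S)[230:310,320:400],None,fx=4.8,fy=4.8,interpolation=2),cv2.resize(g(T)[180:260,140:220],None,fx=4.8,fy=4.8,interpolation=2)]),"c16.png")
print(plane("scene",(255.1,119.9),.07),plane("top",(370+(525-360)/6-.4,210+182/6-.4),.07))
```

```text
19.8167 [0.57474251 0.25790927 0.03864153] 1.0005566972818891 [-0.1471372   0.91495012  0.77594184] [ 38.9  30.5  -9.7   0.  -49.8  37.1]
[ 0.5141959  -0.22737188  0.07      ] [ 0.51418911 -0.22745518  0.07      ]
```

View pics/c16.png

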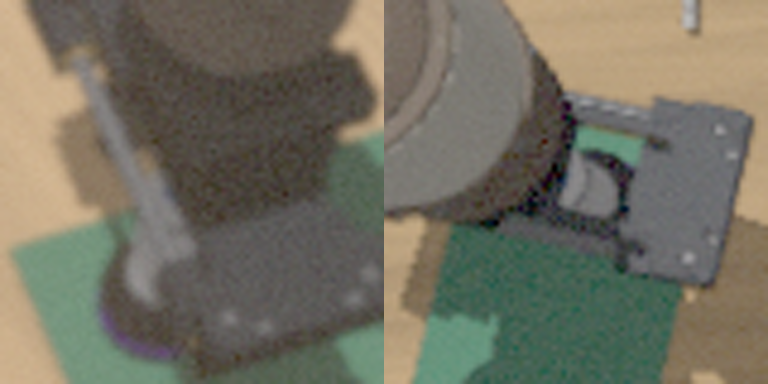

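The sleeve rim in both views gives (0.5142,-0.2274). The lamp grip is between the jaws and the gripper is clear of its top. Closing.

Request:
move_arm(increments=[0, 0, 0, 0, 0, 0, 0, 0, 0, 0, 0, 0, 0, 0, 0, 0, 0, 0, 0, 0, 0, 0, 0, 0, 0, 0, 0, 0, 0, 0, 0, 0, 0, 0, 0, 0, 0, 0, 0, 0, 0, 0, 0, 0, 0, 0, 0, 0, 0, 0, 0, 0, 0, 0, 0, 0, 0, 0, 0, 0, 0, 0, 0, 0, 0, 0, 0, 0, 0, 0, 0, 0, 0, 0, 0, 0, 0])

```text
time_s: 20.83
tcp_pos: [0.574, 0.2574, 0.0378]
ee_rot: [[-0.0, -0.242, -0.97], [-0.0, -0.97, 0.242], [-1.0, 0.0, 0.0]]
wrist_force: [-0.1, 0.6, -0.7]
gripper_width: 0.334
```

Request:
move_arm(increments=[0, 0, 0, 0, 0, 0, 0, 0, 0, 0, 0, 0, 0, 0, 0, 0, 0, 0, 0, 0, 0])

```text
time_s: 21.08
tcp_pos: [0.5741, 0.2575, 0.0378]
ee_rot: [[-0.0, -0.242, -0.97], [-0.0, -0.97, 0.242], [-1.0, 0.0, 0.0]]
wrist_force: [1.2, 0.6, -0.3]
gripper_width: 0.34
```

Holding at 0.34, which is 30 mm. Lifting.

Request:
move_arm(increments=[0, 0, 0, -0.006, 0, 0, 0, 0, 0, 0, -0.016, 0, 0, 0, 0, 0, 0, -0.032, 0, 0, 0, 0, 0, 0, -0.05, 0, 0, 0, 0, 0, 0, -0.07, 0, 0, 0, 0, 0, 0, -0.09, 0, 0, 0, 0, 0, 0, -0.11, 0, 0, 0, 0, 0, 0, -0.13, 0, 0, 0, 0, 0, 0, -0.148, 0, 0, 0, 0, 0, 0, -0.162, 0, 0, 0, 0, 0, 0, -0.17, 0, 0, 0, 0, 0, 0, -0.172, 0, 0, 0])

```text
time_s: 22.08
tcp_pos: [0.5748, 0.2579, 0.2124]
ee_rot: [[0.003, -0.242, -0.97], [0.002, -0.97, 0.242], [-1.0, -0.003, -0.003]]
wrist_force: [-0.4, 0.6, -2.0]
gripper_width: 0.337
```

Request:
move_arm(increments=[0, 0, 0, 0, 0, 0, 0, 0, 0, 0, 0, 0, 0, 0, 0, 0, 0, 0, 0, 0, 0])

```text
time_s: 22.33
tcp_pos: [0.5734, 0.2571, 0.2085]
ee_rot: [[-0.002, -0.243, -0.97], [-0.001, -0.97, 0.243], [-1.0, 0.002, 0.002]]
wrist_force: [-0.0, 0.4, -1.7]
gripper_width: 0.337
```

Run:
```python
from h import *
s=r.sense(); print(s['time_s'],s['tcp_pos'],s['gripper_width'],s['wrist_force'],s['moment'])
S=r.capture("scene");T=r.capture("top");save(S,"s10.png")
g=lambda im:(255*(im/255.)**.5).astype(np.uint8)
save(np.hstack([cv2.resize(g(S)[180:310,320:450],None,fx=3,fy=3,interpolation=2),cv2.resize(g(T)[150:280,100:230],None,fx=3,fy=3,interpolation=2)]),"c17.png")
```

```text
22.3333 [0.57344212 0.25713046 0.20845245] 0.3368745029631455 [-0.01302312  0.41652403 -1.6994472 ] [ 0.02831171  0.06177386 -0.01899634]
```

View pics/c17.png

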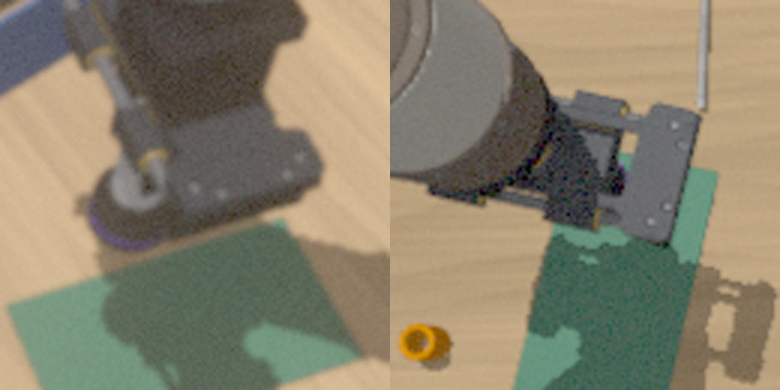

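The lamp is off the mat: the wrist carries 1.7 N and the violet-banded head is at scene crop (130,215). Carrying it over the organiser with its face at about 0.176.

Request:
move_arm(increments=[0, 0, 0, 0, 0.008, -0.001, 0, 0, 0, 0, 0, 0.022, -0.0027, 0, 0, 0, 0, 0, 0.04, -0.005, 0, 0, 0, 0, 0, 0.06, -0.0074, 0, 0, 0, 0, 0, 0.08, -0.0098, 0, 0, 0, 0, 0, 0.1, -0.0123, 0, 0, 0, 0, 0, 0.12, -0.0147, 0, 0, 0, 0, 0, 0.14, -0.0172, 0, 0, 0, 0, 0, 0.16, -0.0196, 0, 0, 0, 0, 0, 0.18, -0.0221, 0, 0, 0, 0, 0, 0.2, -0.0245, 0, 0, 0, 0, 0, 0.22, -0.027, 0])

```text
time_s: 23.43
tcp_pos: [0.5458, 0.0349, 0.2102]
ee_rot: [[0.0, -0.243, -0.97], [-0.0, -0.97, 0.243], [-1.0, 0.0, -0.0]]
wrist_force: [0.4, -0.2, -2.0]
gripper_width: 0.342
```

Request:
move_arm(increments=[0, 0, 0, 0, 0.02, -0.0025, 0, 0, 0, 0, 0, 0.04, -0.005, 0, 0, 0, 0, 0, 0.06, -0.0074, 0, 0, 0, 0, 0, 0.08, -0.0098, 0, 0, 0, 0, 0, 0.1, -0.0123, 0, 0, 0, 0, 0, 0.12, -0.0147, 0, 0, 0, 0, 0, 0.14, -0.0172, 0, 0, 0, 0, 0, 0.16, -0.0196, 0, 0, 0, 0, 0, 0.18, -0.0221, 0, 0, 0, 0, 0, 0.2, -0.0245, 0, 0, 0, 0, 0, 0.22, -0.027, 0, 0, 0, 0, 0, 0.235, -0.0288, 0])

```text
time_s: 24.43
tcp_pos: [0.5161, -0.2, 0.2102]
ee_rot: [[-0.0, -0.244, -0.97], [-0.0, -0.97, 0.244], [-1.0, 0.0, -0.0]]
wrist_force: [0.8, -0.9, -2.3]
gripper_width: 0.336
```

Request:
move_arm(increments=[0, 0, 0, 0, 0.012, -0.0015, 0, 0, 0, 0, 0, 0.021, -0.0026, 0, 0, 0, 0, 0, 0.027, -0.0033, 0, 0, 0, 0, 0, 0.03, -0.0037, 0, 0, 0, 0, 0, 0.03, -0.0037, 0, 0, 0, 0, 0, 0.03, -0.0037, 0, 0, 0, 0, 0, 0.03, -0.0037, 0, 0, 0, 0, 0, 0.03, -0.0037, 0])

```text
time_s: 25.1
tcp_pos: [0.5145, -0.2268, 0.2099]
ee_rot: [[0.0, -0.241, -0.97], [0.0, -0.97, 0.241], [-1.0, -0.0, 0.0]]
wrist_force: [-0.2, 0.9, -2.5]
gripper_width: 0.337
```

Run:
```python
from h import *
s=r.sense(); print(s['time_s'],s['tcp_pos'],s['gripper_width'],s['wrist_force'],s['moment'])
S=r.capture("scene");T=r.capture("top");save(S,"s11.png")
g=lambda im:(255*(im/255.)**.5).astype(np.uint8)
save(np.hstack([cv2.resize(g(S)[60:160,210:310],None,fx=4,fy=4,interpolation=2),cv2.resize(g(T)[180:280,340:440],None,fx=4,fy=4,interpolation=2)]),"c18.png")
```

```text
25.1 [ 0.51446311 -0.22683938  0.20986215] 0.33683018443420676 [-0.15095067  0.9476366  -2.5376051 ] [ 0.10509848 -0.05637658 -0.05074401]
```

View pics/c18.png

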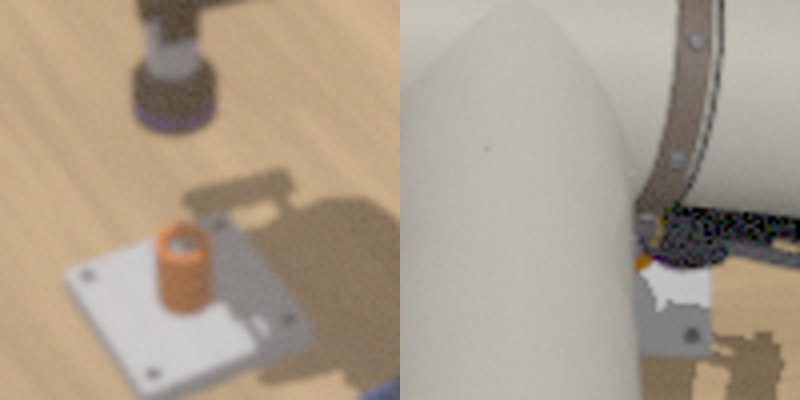

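The lamp hangs upright above the seated sleeve: its face is at scene crop (175,120) and the sleeve rim at (183,240). Descending to about 20 mm above it.

Request:
move_arm(increments=[0, 0, 0, 0.006, 0, 0, 0, 0, 0, 0, 0.016, 0, 0, 0, 0, 0, 0, 0.028, 0, 0, 0, 0, 0, 0, 0.04, 0, 0, 0, 0, 0, 0, 0.052, 0, 0, 0, 0, 0, 0, 0.064, 0, 0, 0, 0, 0, 0, 0.074, 0, 0, 0, 0, 0, 0, 0.081, 0, 0, 0, 0, 0, 0, 0.086, 0, 0, 0, 0, 0, 0, 0.086, 0, 0, 0, 0, 0, 0, 0.086, 0, 0, 0, 0, 0, 0, 0.086, 0, 0, 0])

```text
time_s: 26.2
tcp_pos: [0.5148, -0.2276, 0.1245]
ee_rot: [[0.001, -0.242, -0.97], [-0.0, -0.97, 0.242], [-1.0, 0.0, -0.001]]
wrist_force: [-0.2, -0.5, -1.7]
gripper_width: 0.341
```

Run:
```python
from h import *
s=r.sense(); p=s['tcp_pos'];print(s['time_s'],s['tcp_pos'],s['gripper_width'],s['wrist_force'],s['moment'])
S=r.capture("scene");T=r.capture("top");save(S,"s12.png");save(T,"t12.png")
g=lambda im:(255*(im/255.)**.5).astype(np.uint8)
A=cv2.resize(g(S)[80:150,220:290],None,fx=5.7,fy=5.7,interpolation=2);B=A.copy()
t=np.linspace(0,2*np.pi,60)
for (c,rad,z,col) in(((p[0],p[1]),.025,p[2]-.0338,(255,0,255)),((.5142,-.2275),.018,.07,(0,255,255)),((.5142,-.2275),.018,.02,(0,255,0))):
    P=np.c_[c[0]+rad*np.cos(t),c[1]+rad*np.sin(t),0*t+z]; u=((proj("scene",P)-(220,80)+.5)*5.7).astype(int)
    for q in u: cv2.circle(B,tuple(int(v) for v in q),1,col,-1)
save(np.hstack([A,B]),"c19.png")
save(cv2.resize(g(T)[200:270,360:430],None,fx=5.7,fy=5.7,interpolation=2),"c19t.png")
```

```text
26.2 [ 0.51484685 -0.22758233  0.12449359] 0.34082681340850773 [-0.1555904  -0.45406232 -1.72386039] [-0.01909633  0.03272643 -0.03188884]
```

View pics/c19.png

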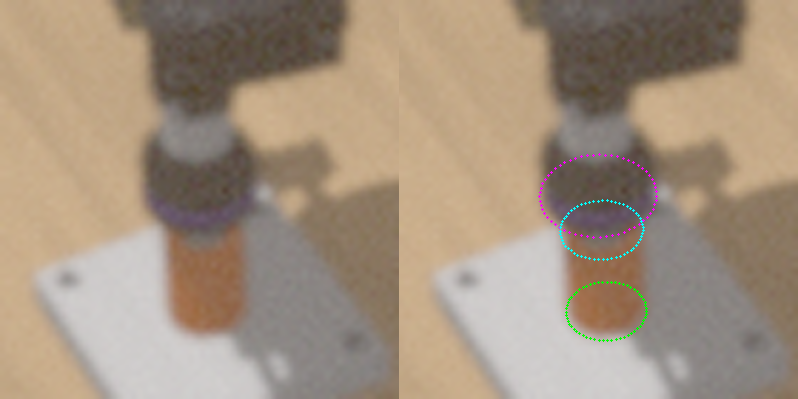

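View pics/c19t.png

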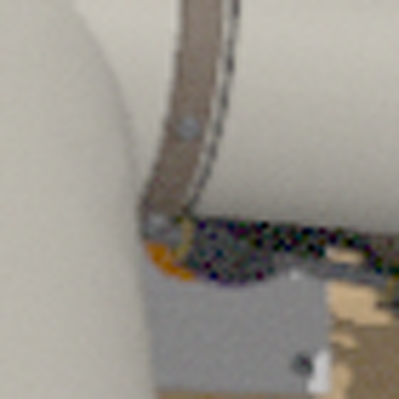

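The projected lamp face (magenta) and sleeve rim (cyan) fit the image within about 1 px (2 mm). The lamp is centred and level at about 20 mm above. I slowly lower the last 10 mm.

Request:
move_arm(increments=[0, 0, 0, 0, 0, 0, 0, 0, 0, 0, 0.001, 0, 0, 0, 0, 0, 0, 0.0025, 0, 0, 0, 0, 0, 0, 0.004, 0, 0, 0, 0, 0, 0, 0.0055, 0, 0, 0, 0, 0, 0, 0.007, 0, 0, 0, 0, 0, 0, 0.0085, 0, 0, 0, 0, 0, 0, 0.0095, 0, 0, 0, 0, 0, 0, 0.01, 0, 0, 0, 0, 0, 0, 0.01, 0, 0, 0, 0, 0, 0, 0.01, 0, 0, 0, 0, 0, 0, 0.01, 0, 0, 0])

```text
time_s: 27.3
tcp_pos: [0.5143, -0.2275, 0.1139]
ee_rot: [[0.0, -0.242, -0.97], [-0.0, -0.97, 0.242], [-1.0, 0.0, -0.0]]
wrist_force: [0.2, -0.4, -1.9]
gripper_width: 0.337
```

Request:
move_arm(increments=[0, 0, 0, 0, 0, 0, 0, 0, 0, 0, 0, 0, 0, 0, 0, 0, 0, 0, 0, 0, 0, 0, 0, 0, 0, 0, 0, 0, 0, 0, 0, 0, 0, 0, 0, 0, 0, 0, 0, 0, 0, 0, 0, 0, 0, 0, 0, 0, 0])

```text
time_s: 27.88
tcp_pos: [0.5143, -0.2274, 0.1139]
ee_rot: [[0.0, -0.242, -0.97], [-0.0, -0.97, 0.242], [-1.0, 0.0, -0.0]]
wrist_force: [0.1, -0.7, -2.0]
gripper_width: 0.338
```

Run:
```python
from h import *
s=r.sense(); p=s['tcp_pos'];print(s['time_s'],s['tcp_pos'],s['gripper_width'],s['wrist_force'],s['joint_velocities'].round(2))
S=r.capture("scene");save(S,"s13.png")
g=lambda im:(255*(im/255.)**.5).astype(np.uint8)
A=cv2.resize(g(S)[80:150,220:290],None,fx=5.7,fy=5.7,interpolation=2);B=A.copy()
t=np.linspace(0,2*np.pi,60)
for (c,rad,z,col) in(((p[0],p[1]),.025,p[2]-.0338,(255,0,255)),((.5142,-.2275),.018,.07,(0,255,255)),((.5142,-.2275),.018,.02,(0,255,0))):
    P=np.c_[c[0]+rad*np.cos(t),c[1]+rad*np.sin(t),0*t+z]; u=((proj("scene",P)-(220,80)+.5)*5.7).astype(int)
    for q in u: cv2.circle(B,tuple(int(v) for v in q),1,col,-1)
save(np.hstack([A,B]),"c20.png"); save(S,"s13full.png")
```

```text
27.8833 [ 0.51430388 -0.22744303  0.11387437] 0.3375578054536097 [ 0.10562265 -0.67785706 -1.97442793] [ 0.03  0.09 -0.04  0.05 -0.04 -0.1 ]
```

View pics/c20.png

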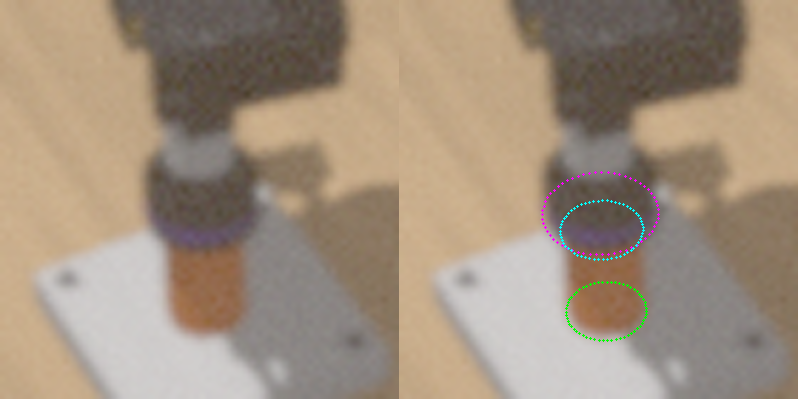

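View pics/s13full.png

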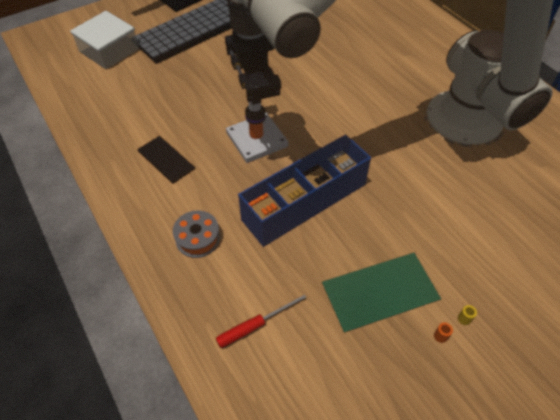

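The lamp is still and level, and its face is about 10 mm above the sleeve rim by both the commanded height and the image. The bystanders look unmoved. Handing in.

Run:
```python
from station import r
print(r.finish_job()); s=r.sense(); print(s['time_s'],s['tcp_pos'],s['gripper_width'],s['wrist_force'])
```

```text
the job is handed in; nothing more can be done
None
the job is handed in; nothing more can be done
```

I handed the job in at about 28 s. The sleeve is fully down on the pin, and the gripper is holding the lamp still above it. No verdict was reported.

**Sleeve:** With the gripper raised away, both cameras put the rim centre at (0.5142, -0.2274). The pin end was visible inside the bore. The wrist showed about 1.6 N upward as the sleeve met the plate.

**Lamp:** I carried it over the organiser with its face at about z = 0.176. It ended with the TCP at (0.5143, -0.2274, 0.1139), which puts the face about 10 mm above the sleeve and centred on it to within about 1 mm. The gripper reads 0.338, about 29 mm on the 30 mm grip. Wrist force was about 2 N, close to the lamp's weight, and I saw no force that suggested contact.

**Checks that failed or disagreed:**
- **First grasp:** The fingers closed on air. In the images and by feel, the fingertips sit about 35 mm further back along the tool than stated. I lowered the grasps to match and both then held.
- **Finger position by two views:** My one attempt to find a point on the gripper from both cameras left about 10 mm of error per ray, so I did not use it.
- **Final 10 mm gap:** It comes from the TCP height at which I gripped the lamp off the mat, and only the scene camera confirms it, to about 2 mm. The arm hid the sleeve from the top camera at that point.
- **Bystanders:** I judged them unmoved by eye in the last scene picture and did not measure them again.

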